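Dispense a cheese ball and present the tasting dish

TASK

At the cheese counter, press the dispenser's sprung lever down to its stop so that the waiting cheese ball rolls into the tasting dish, and let the lever spring back. Then take the dish by the bar of its arched handle, lift it straight up until it is clear above the chute, and turn it a quarter turn (either way) so that the bar points along the chute, keeping the dish level and the ball in its middle all the while. Finish still holding the dish motionless over its seat, not putting it down, and leave the cheese block, jar and spreader alone.

Things in the scene. Friction and masses are not known exactly. Their poses are not given: they have to be found in the camera images.
- dispenser: Fixed steel and white dispenser. Origin on the table under the centre of its round white seat (100 mm across, top 30 mm high) where the dish stands. An open steel chute, 44 mm wide, runs along its y axis, falling 8 degrees to the seat: lip at y = +74 mm (floor 64 mm high, 12 mm outside the dish's rim), back end at y = +194, top 106 mm high. Base plate 6 mm thick, x -80 to 80, y -70 to 200.
- gate_lever (a joint): Sprung gate lever, rad: 0 up at rest, grows as its pad is pressed down, stop at 0.42. Axis parallel to dispenser y through x = +58, z = 62 mm. Its blade stands up through the chute's floor and holds the ball; it sinks clear only in the last third of the swing, so hold at the stop about a second. Spring: 2 N at the pad to start, 5 N at the stop; returns by itself.
- lever_pad (a point): Centre of the top of the lever's black pad (42 x 40 mm, 10 thick, tilted 0.2 rad at rest, level at mid swing): at rest at dispenser x = -96, y = +108, z = 142 mm; at the stop at about x = -115, y = +108, z = 72 mm. Press from above.
- dish: Loose round dished steel plate, 124 mm across, about 0.24 kg. Origin at the centre of its underside, z up; rim 30 mm up, inner floor 9 mm up (flat to 15 mm radius, then ever steeper). Arched handle in its x-z plane: thin posts at x = +60 and -60 mm, wooden bar on top along x. At the start the bar lies across the chute (dish x along dispenser x within 4 degrees).
- dish_bar (a point): Centre of the wooden handle bar of the dish: 104 mm long along dish x, 14 mm wide along dish y, 18 mm high; 110 mm above the dish's origin and right over its centre. Pinch it across its width from above.
- ball_center (a point): Centre of the loose pale waxed cheese ball, 32 mm diameter, 20 g. Waits in the chute behind the blade at dispenser y about 128 mm; in the middle of the dish its centre is about 25 mm above the dish's origin.
- cheese_block: Bystander: loose cheese block 70 x 106 x 47 mm with a wax rind, lying beyond the dish. Origin at the centre of its underside.
- chutney_jar: Bystander: loose closed jar, 56 mm diameter, 65 mm high, standing beyond the chute. Origin at the centre of its underside.
- spreader: Bystander: loose cheese spreader (spatula), 200 mm long, lying flat beside the dispenser. Origin at the centre of its underside, length along x.
Things that resemble listed ones, but are neither listed nor needed, are in the scene too. Leave any red look-alike of the dish alone. Of the things that look like the part that bears ball_center, the larger one is meant.

How it is judged:
By the outcome, as a careful person would: the job done as asked, in the order asked, and still so for the second after the job is handed in, while the arm keeps its last pose, push and grip.
It also fails if it takes over 56 s, if anything falls off the work surface, if the arm or the gripper's body presses on something with over 40 N, if the wrist force passes 120 N, or if a joint passes its speed limit or range.

ROBOT

A 7-joint arm with a two-finger parallel gripper is mounted at the origin on the work surface. World frame = base frame: x ahead of the robot, y to its left, z up, the work surface at z = 0. Lengths are in m, angles in rad, forces in N, time in s.
With the tool pointing down it reaches from about 0.4 to 0.85 m from the base axis. Payload 4.5 kg.
Tool frame: the origin (TCP) lies midway between the tips of the shut fingers; the grasp point (between the pads) lies 19 mm behind it; x points along the fingers, y is the direction in which the jaws open and shut, and the axes are right-handed (so a half turn about x gives the same grasp; the last joint's range is limited). The gripper opens to 88 mm and grips with 3 to 60 N. Pads are 18 mm wide; open, the fingers measure 123 mm over their backs; the gripper's body (75 mm by 187 mm) begins 45 mm behind the grasp point.
Start: joints at [-1.071, 0.689, -0.195, 1.565, 0.157, 0.902, -0.215], TCP at [0.281, 0.558, 0.239] pointing down, gripper open.
Joint ranges: [-3.01, 3.01], [-0.46, 2.08], [-1.47, 1.51], [0.13, 2.56], [-1, 4.14], [0.04, 2.09], [-2.66, 2.66]. Speed limits (rad/s): [2.57, 2.57, 3.14, 3.14, 3.14, 3.14, 3.14].

INTERFACE

Orientations are given as a unit quaternion [x, y, z, w].
In Python, from plant import r, eyes gives the robot as it stands.
- The arm moves only by the shell command python3 -m pendant 'ROWS' [FORCE]. ROWS is JSON, a list that holds one entry, the list of rows, each a list of 7 numbers: the turn, a rotation vector about the tool's x, y, z in rad, then the shift along the tool's x, y, z in cm, then the finger opening in cm, from 0 to 8.81. A call has 1 to 10 rows; each row shifts and turns the commanded pose from where the row before left it, along the tool's axes as they then stand; what a row does not reach is not made up. A row lasts 1/12 s, in which the tool goes at most 41.7 mm and 7.16 degrees, less where a joint would pass 70% of its speed; a pose out of reach is approached as far as the arm can. A call is refused whole if a number of a shift passes 4.17 or a number of a turn 0.125, either way. A call with a gripper value outside its range is refused whole. The fingers move at their own pace and stop on an object; FORCE is the grip in N (left out, the last holds). Time passes only in rows, so rows that do not move let the fingers close. It gives the time, the measured TCP pose, the force and the opening at its end, in the units of the state.
- r.get_state(): the state, without advancing time (a new reading comes with each control period).
- eyes.snapshot(name): name is "side" or "top"; returns the picture (384x512x3 uint8, red, green, blue); there is no depth.
- eyes.camera_info(name): a dict with "fovy" (degrees; the focal length in pixels is half the picture's height over the tangent of half this angle, whatever the lens; pixels are square), "cx", "cy" (the principal point, pixels), "D" ([k1, k2, p1, p2, k3] as OpenCV has them; the pictures are not rectified), "world_from_camera" (4x4, takes a point from camera to world coordinates). Camera axes: x right, y up, looking along -z (the intrinsics and any distortion apply to the point x, -y, -z); pixel columns grow to the right and rows downward; lengths in m; the calibration is good to about 2 mm. A picture is of the moment at which its call begins. camera_info takes no time and is no camera call.
- r.finish_job(): hands the job in, once; it reports no verdict.
The state is a dict: "clock": time; "q": joint angles; "qd": joint speeds; "joint_torque": joint torques, N m; "tool_pos": TCP position; "eef_rot": TCP orientation; "contact_force": force on the tool from outside, world axes, zero at the start; "moment": the same for the moment, N m; "opening": opening from 0.0 (shut) to 1.0 (fully open).
Only numpy, scipy, OpenCV 4.12 (cv2) and the standard library are available. Lean on these libraries where they do the work, as an engineer would, in place of code of your own. Each camera call takes 0.05 s, during which the arm holds its last target.

## Working session

There is one attempt and no reset: what is moved stays moved. The work goes in short steps, Python scripts to look and compute and a shell command to move; the robot and the scene stay as the last step left them, time stands still between calls to the robot, and variables do not carry over. Pictures are saved under pics/ and viewed, and the job is handed in when it is done.

```bash
mkdir -p pics; ls
python3 - <<'E'
from plant import r, eyes
import cv2
print(r.get_state())
for n in ("side","top"):
    im=eyes.snapshot(n); cv2.imwrite(f"pics/{n}0.png",im[:,:,::-1]); print(n,eyes.camera_info(n))
E
```

```text
pics
{'clock': 0.0, 'q': array([-1.07120097,  0.68996902, -0.19449975,  1.56634785,  0.15732156,
        0.90248439, -0.21512222]), 'qd': array([ 5.73183005e-04, -4.44840022e-05,  2.42010136e-04, -3.58071998e-04,
        1.29046289e-03,  7.40523969e-04,  7.46056209e-05]), 'joint_torque': array([ 3.97727663e-04, -5.27554178e+01, -1.26634654e+00, -1.53427058e+01,
       -5.25604666e-02,  6.46693516e-03,  1.49404655e-04]), 'tool_pos': array([0.28048166, 0.55782521, 0.23791799]), 'eef_rot': array([ 0.1625412 ,  0.68811458, -0.16381148,  0.68792767]), 'contact_force': array([-0.33573745, -0.93591751,  0.56431874]), 'moment': array([-0.02320675,  0.01252211,  0.01213307]), 'opening': 0.9988145767748354}
side {'fovy': 55.72038953990434, 'cx': 252.61654118785242, 'cy': 195.82239738044535, 'D': array([-0.0316678,  0.       ,  0.       ,  0.       ,  0.       ]), 'world_from_camera': array([[ 0.82003932,  0.3967694 , -0.41244341,  0.31382054],
       [-0.57229796,  0.5644161 , -0.59490294, -0.52259177],
       [-0.00324958,  0.72388432,  0.68991371,  0.60449422],
       [ 0.        ,  0.        ,  0.        ,  1.        ]])}
top {'fovy': 42.52574381676537, 'cx': 257.0387206063211, 'cy': 197.13352515144854, 'D': array([0.00580929, 0.        , 0.        , 0.        , 0.        ]), 'world_from_camera': array([[-9.08683472e-04,  9.89758494e-01, -1.42749070e-01,
         4.59219368e-01],
       [-9.99696451e-01,  2.61548494e-03,  2.44982757e-02,
        -9.38471060e-02],
       [ 2.46207345e-02,  1.42728000e-01,  9.89455677e-01,
         9.81681126e-01],
       [ 0.00000000e+00,  0.00000000e+00,  0.00000000e+00,
         1.00000000e+00]])}
```

View pics/side0.png

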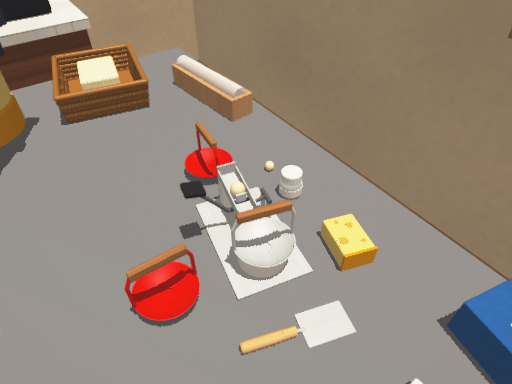

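View pics/top0.png

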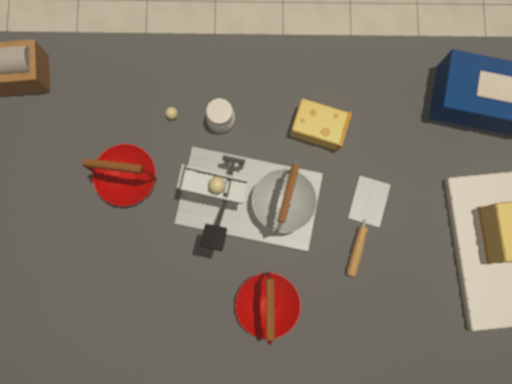

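The top view shows the dish at about (284,200), its bar from (295,167) to (283,220), the ball at (216,185) and the black pad at (213,237). The red look-alikes are at (124,177) and (268,305). Next I'll measure these by colour masks and triangulation.

```bash
cat > h.py <<'E'
import numpy as np, cv2
from plant import r, eyes
def K(n):
    c=eyes.camera_info(n); f=192/np.tan(np.radians(c['fovy']/2))
    return np.array([[f,0,c['cx']],[0,f,c['cy']],[0,0,1.]]),np.array(c['D']),np.array(c['world_from_camera'])
def ray(n,uv):
    k,D,T=K(n); p=cv2.undistortPoints(np.array([[uv]],float),k,D)[0,0]
    d=T[:3,:3]@np.array([p[0],-p[1],-1]); return T[:3,3],d/np.linalg.norm(d)
def onz(n,uv,z):
    o,d=ray(n,uv); return o+d*(z-o[2])/d[2]
def tri(a,b):
    o1,d1=ray('side',a);o2,d2=ray('top',b)
    s=np.linalg.lstsq(np.c_[d1,-d2],o2-o1,rcond=None)[0]
    p,q=o1+s[0]*d1,o2+s[1]*d2
    return (p+q)/2,np.linalg.norm(p-q)
def proj(n,P):
    k,D,T=K(n); c=np.linalg.inv(T)@np.r_[P,1]
    return cv2.projectPoints(np.array([[c[0],-c[1],-c[2]]]),np.zeros(3),np.zeros(3),k,D)[0].ravel()
def blobs(im,lo,hi,box,mina=15):
    hsv=cv2.cvtColor(im,cv2.COLOR_RGB2HSV); m=cv2.inRange(hsv,lo,hi)
    M=np.zeros_like(m);x0,y0,x1,y1=box;M[y0:y1,x0:x1]=m[y0:y1,x0:x1]
    out=[]
    for c in cv2.findContours(M,cv2.RETR_EXTERNAL,cv2.CHAIN_APPROX_NONE)[0]:
        if cv2.contourArea(c)>=mina: 
            mm=cv2.moments(c); out.append((cv2.contourArea(c),(mm['m10']/mm['m00'],mm['m01']/mm['m00']),cv2.minAreaRect(c),c))
    return sorted(out,key=lambda t:-t[0])
E
python3 - <<'E'
from h import *
S=cv2.imread('pics/side0.png')[:,:,::-1].copy();T=cv2.imread('pics/top0.png')[:,:,::-1].copy()
def show(n,b):
    for t in b[:4]: print(n,t[0],np.round(t[1],1),np.round(cv2.boxPoints(t[2]),1).tolist())
show('barT',blobs(T,(3,110,50),(18,255,220),(265,155,310,230)))
show('barS',blobs(S,(3,110,50),(18,255,220),(225,190,305,230)))
show('padT',blobs(T,(0,0,0),(180,255,40),(195,215,235,260)))
show('padS',blobs(S,(0,0,0),(180,255,40),(170,170,215,240)))
show('ballT',blobs(T,(15,60,120),(35,255,255),(200,170,232,200)))
show('ballS',blobs(S,(15,60,120),(35,255,255),(225,175,250,200)))
show('plateT',blobs(T,(0,0,120),(180,60,255),(165,140,330,255)))
a=cv2.resize(T[130:270,150:340],None,fx=4,fy=4,interpolation=cv2.INTER_CUBIC);b=cv2.resize(S[150:310,160:330],None,fx=3.5,fy=3.5,interpolation=cv2.INTER_CUBIC)
cv2.imwrite('pics/zT.png',a[:,:,::-1]);cv2.imwrite('pics/zS.png',b[:,:,::-1])
E
```

```text
barT 301.0 [288.3 192.2] [[277.6000061035156, 220.39999389648438], [291.79998779296875, 163.6999969482422], [298.3999938964844, 165.39999389648438], [284.20001220703125, 222.10000610351562]]
barS 524.5 [263.7 211.1] [[235.0, 213.3000030517578], [290.0, 198.1999969482422], [292.79998779296875, 208.5], [237.8000030517578, 223.60000610351562]]
ballT 199.0 [216.4 184.3] [[209.0, 176.0], [224.0, 176.0], [224.0, 193.0], [209.0, 193.0]]
ballS 61.5 [236.1 190. ] [[228.6999969482422, 185.10000610351562], [242.5, 180.5], [246.10000610351562, 191.3000030517578], [232.3000030517578, 195.89999389648438]]
plateT 7918.5 [252.9 193.8] [[167.6999969482422, 224.1999969482422], [183.60000610351562, 143.1999969482422], [324.6000061035156, 170.8000030517578], [308.70001220703125, 251.89999389648438]]
plateT 962.5 [194.9 214.1] [[172.60000610351562, 223.89999389648438], [177.8000030517578, 197.8000030517578], [219.8000030517578, 206.1999969482422], [214.5, 232.3000030517578]]
plateT 222.0 [279.5 202.2] [[270.5, 229.6999969482422], [282.20001220703125, 172.8000030517578], [288.3999938964844, 174.10000610351562], [276.79998779296875, 231.0]]
```

View pics/zT.png

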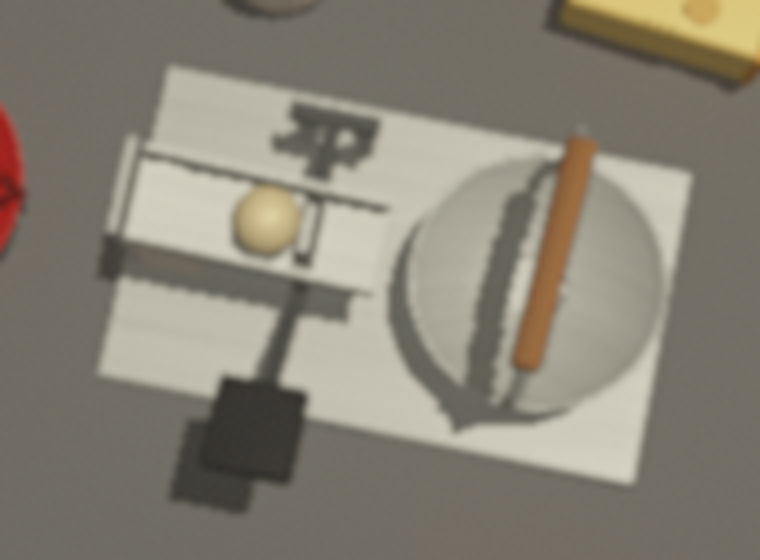

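View pics/zS.png

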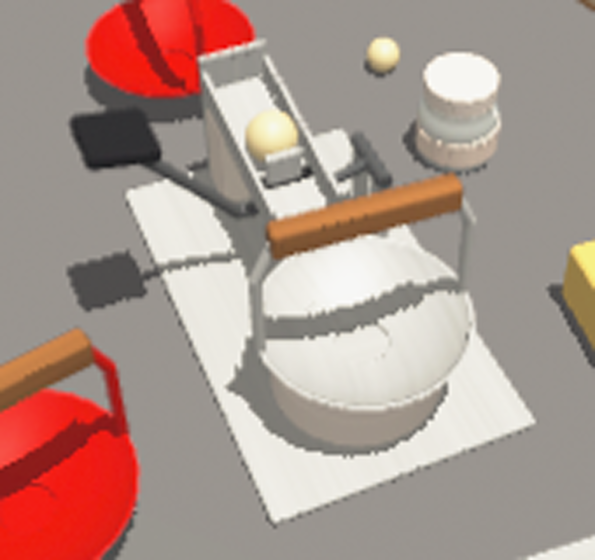

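Run:
```python
from h import *
z=lambda a,b:(150+a/4,130+b/4)
C=[onz('top',z(*p),.006)[:2] for p in [(168,66),(692,173),(634,484),(98,376)]]
M=[(80,200),(80,-70),(-80,-70),(-80,200)]
M=np.array(M)/1000; C=np.array(C)
a=M-M.mean(0); b=C-C.mean(0)
th=np.arctan2((a[:,0]*b[:,1]-a[:,1]*b[:,0]).sum(),(a*b).sum())
R=np.array([[np.cos(th),-np.sin(th)],[np.sin(th),np.cos(th)]]); o=C.mean(0)-R@M.mean(0)
print('disp',o,np.degrees(th)); print('res mm',np.round(1000*(C-(M@R.T+o)),1).tolist())
w=lambda x,y,zz:np.r_[R@np.array([x,y])/1000+o,zz/1000]
for nm,P in dict(pad=w(-96,108,142),padstop=w(-115,108,72),ball=w(0,128,90),bar=w(0,0,140)).items(): print(nm,P.round(4),proj('top',P).round(1),proj('side',P).round(1))
print('pad tri',tri((192.3,188.6),z(255,430)))
print('ball tri',tri((237.7,188.9),(216.6,184.7)))
print('bar tri',tri((263.7,211.1),(288.3,192.2)))
# bar ends top on top face z=.149
e1=onz('top',z(582,140),.149);e2=onz('top',z(527,365),.149);print('bar ends',e1,e2,np.linalg.norm(e1-e2),(e1+e2)/2,np.degrees(np.arctan2(*(e1-e2)[[1,0]])))
# red dish near robot: bar
print('red', onz('top',(270,310),.11))
s=r.get_state();from scipy.spatial.transform import Rotation as Ro
print(Ro.from_quat(s['eef_rot']).as_matrix().round(3))
print('block',onz('top',(322,125),.047)[:2],'jar',onz('top',(220,108),.065)[:2],'spreader',onz('top',(355,250),.01)[:2])
```

```text
disp [ 0.58484882 -0.16676556] -11.440579609276943
res mm [[0.1, 0.0], [-0.3, -0.0], [0.4, 0.1], [-0.2, -0.1]]
pad [ 0.5122 -0.0419  0.142 ] [214.2 236.8] [194.  187.8]
padstop [ 0.4936 -0.0381  0.072 ] [214.4 249.4] [188.9 216.1]
ball [ 0.6102 -0.0413  0.09  ] [216.2 184.9] [238.  187.8]
bar [ 0.5848 -0.1668  0.14  ] [287.2 194.8] [264.  211.5]
pad tri (array([ 0.51013057, -0.04067352,  0.14033596]), np.float64(0.0020508238286918697))
ball tri (array([ 0.61029756, -0.04142562,  0.08724031]), np.float64(0.0017738453039115418))
bar tri (array([ 0.58684672, -0.16746399,  0.14137612]), np.float64(0.005183371934946916))
bar ends [ 0.63553241 -0.18088359  0.149     ] [ 0.53814285 -0.15634282  0.149     ] 0.10043393331263073 [ 0.58683763 -0.16861321  0.149     ] -14.143268630101327
red [ 0.38786396 -0.13766778  0.11      ]
[[-0.001  0.449  0.894]
 [-0.001  0.894 -0.449]
 [-1.    -0.002  0.   ]]
block [ 0.73738795 -0.24460704] jar [ 0.76453071 -0.04542411] spreader [ 0.49473927 -0.31076046]
```

Dispenser pose fits to 0.4 mm: origin (0.585, -0.167), yaw -11.4°. The ball, pad and bar triangulations agree to 2–3 mm. I'll go above the pad with shut fingers, jaw axis turned to about 76° to suit the bar later.

```bash
python3 -m pendant '[[[-0.11,0,0,0,0,0,0],[-0.11,0,0,0,0,0,0],[0,0,0,0,-2.6,1.8,0],[0,0,0,0,-2.6,1.8,0],[0,0,0,0,-2.6,1.8,0],[0,0,0,0,-2.6,1.8,0],[0,0,0,0,-2.6,1.8,0],[0,0,0,0,-2.6,1.8,0],[0,0,0,0,-2.6,1.8,0],[0,0,0,0,-2.6,1.8,0]]]' 20
cat > st.py <<'E'
from h import *
from scipy.spatial.transform import Rotation as Ro
import sys
s=r.get_state(); R=Ro.from_quat(s['eef_rot']).as_matrix()
print('t',round(s['clock'],2),'pos',s['tool_pos'].round(4),'yaw_y',np.degrees(np.arctan2(R[1,1],R[0,1])).round(2),'tilt',np.degrees(np.arccos(-R[2,0])).round(2),'F',s['contact_force'].round(1),'op',round(s['opening'],3),'q',s['q'].round(2))
if len(sys.argv)>3:
    print('tool delta cm',(100*R.T@(np.array(list(map(float,sys.argv[1:4])))-s['tool_pos'])).round(2))
E
python3 st.py .5115 -.0415 .2
python3 - <<'E'
from h import *
S=cv2.imread('pics/side0.png')[:,:,::-1].copy();T=cv2.imread('pics/top0.png')[:,:,::-1].copy()
a=blobs(S,(3,110,50),(18,255,220),(120,240,192,285))[0];b=blobs(T,(3,110,50),(18,255,220),(255,270,285,345))[0]
print(a[0],a[1],b[0],b[1],tri(a[1],b[1]))
E
```

```text
clock: 0.93
tool_pos: [0.3699, 0.32, 0.2385]
eef_rot: [0.086, 0.702, -0.087, 0.702]
contact_force: [0.0, 0.3, -0.5]
opening: 0.267
t 0.93 pos [0.3699 0.32   0.2385] yaw_y 75.93 tilt 0.03 F [ 0.   0.3 -0.5] op 0.267 q [-0.62  0.52 -0.29  1.96  0.23  0.69  0.27]
tool delta cm [  3.86 -31.62  22.52]
687.5 (155.83636363636364, 262.70496969696967) 611.5 (269.882801853366, 309.66039792859084) (array([ 0.38712052, -0.13704   ,  0.11103986]), np.float64(0.002897641699545086))
```

```bash
python3 -m pendant '[[[0,0,0,0,-3.0,2.1,0],[0,0,0,0,-3.0,2.1,0],[0,0,0,0,-3.0,2.1,0],[0,0,0,0,-3.0,2.1,0],[0,0,0,0,-3.0,2.1,0],[0,0,0,0,-3.0,2.1,0],[0,0,0,0,-3.0,2.1,0],[0,0,0,0,-3.0,2.1,0],[0,0,0,0,-3.0,2.1,0],[0,0,0,0,-3.0,2.1,0]]]'
python3 st.py .5115 -.0415 .2
```

```text
clock: 1.77
tool_pos: [0.5006, -0.0223, 0.2385]
eef_rot: [0.087, 0.702, -0.087, 0.702]
contact_force: [0.6, 1.3, -0.9]
opening: 0.001
t 1.77 pos [ 0.5006 -0.0223  0.2385] yaw_y 75.91 tilt 0.03 F [ 0.6  1.3 -0.9] op 0.001 q [ 0.17  0.54 -0.34  1.93  0.26  0.71  1.  ]
tool delta cm [ 3.85 -1.59  1.53]
```

```bash
python3 -m pendant '[[[0,0,0,1.0,-0.5,0.5,0],[0,0,0,1.0,-0.5,0.5,0],[0,0,0,1.0,0,0,0],[0,0,0,0.8,0,0,0],[0,0,0,0,0,0,0],[0,0,0,0,0,0,0]]]'
python3 st.py .5115 -.0415 .2
python3 - <<'E'
from h import *
for n in ("side","top"): cv2.imwrite(f"pics/{n}1.png",eyes.snapshot(n)[:,:,::-1])
E
```

```text
clock: 2.27
tool_pos: [0.507, -0.0311, 0.2001]
eef_rot: [0.086, 0.703, -0.086, 0.701]
contact_force: [0.2, -0.1, -0.3]
opening: 0.004
t 2.27 pos [ 0.507  -0.0311  0.2001] yaw_y 76.06 tilt 0.11 F [ 0.2 -0.1 -0.3] op 0.004 q [ 0.17  0.61 -0.31  1.95  0.3   0.63  0.99]
tool delta cm [ 0.01 -0.9   0.68]
```

View pics/side1.png

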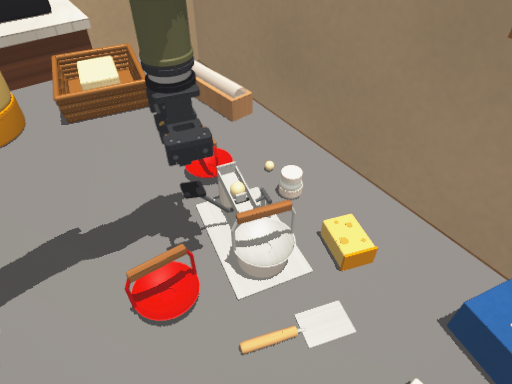

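```bash
python3 -m pendant '[[[0,0,0,1.0,-0.4,0.3,0],[0,0,0,1.0,-0.4,0.3,0],[0,0,0,1.0,0,0,0],[0,0,0,1.0,0,0,0],[0,0,0,0.5,0,0,0],[0,0,0,0,0,0,0]]]'
python3 st.py .5115 -.0415 .141
python3 - <<'E'
from h import *
for n in ("side","top"): cv2.imwrite(f"pics/{n}2.png",cv2.resize(eyes.snapshot(n)[120:280,130:340,::-1],None,fx=3,fy=3))
E
```

```text
clock: 2.87
tool_pos: [0.5105, -0.0416, 0.1541]
eef_rot: [0.087, 0.703, -0.087, 0.701]
contact_force: [1.0, -0.4, 0.1]
opening: 0.006
t 2.87 pos [ 0.5105 -0.0416  0.1541] yaw_y 75.94 tilt 0.18 F [ 1.  -0.4  0.1] op 0.006 q [ 0.16  0.68 -0.27  1.98  0.34  0.52  0.97]
tool delta cm [1.31 0.04 0.1 ]
```

View pics/side2.png

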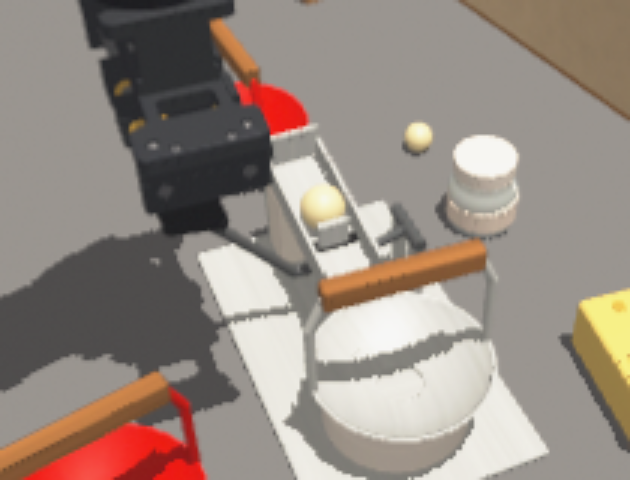

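The shut fingers are right above the pad, and everything around is clear. Pressing now along the lever's arc.

```bash
python3 -m pendant '[[[0,0,0,0.7,0,0,0],[0,0,0,0.7,0,0,0],[0,0,0,0.8,0,-0.3,0],[0,0,0,0.8,0,-0.3,0],[0,0,0,0.8,0,-0.3,0],[0,0,0,0.8,0,-0.25,0],[0,0,0,0.8,0,-0.2,0],[0,0,0,0.8,0,-0.15,0],[0,0,0,0.7,0,-0.15,0],[0,0,0,0,0,0,0]]]'
python3 st.py .4936 -.0381 .072
```

```text
clock: 3.8
tool_pos: [0.4952, -0.0378, 0.0856]
eef_rot: [0.087, 0.702, -0.087, 0.701]
contact_force: [0.8, -0.8, 4.0]
opening: 0.006
t 3.8 pos [ 0.4952 -0.0378  0.0856] yaw_y 75.93 tilt 0.06 F [ 0.8 -0.8  4. ] op 0.006 q [ 0.09  0.79 -0.17  2.07  0.41  0.31  0.9 ]
tool delta cm [ 1.36 -0.07 -0.15]
```

```bash
python3 -m pendant '[[[0,0,0,0.5,0,-0.1,0],[0,0,0,0.4,0,-0.05,0],[0,0,0,0.3,0,0,0],[0,0,0,0.2,0,0,0],[0,0,0,0,0,0,0]]]'
python3 st.py .4936 -.0381 .072
```

```text
clock: 4.22
tool_pos: [0.4941, -0.0375, 0.0733]
eef_rot: [0.087, 0.702, -0.087, 0.702]
contact_force: [-1.7, -1.3, 16.6]
opening: 0.006
t 4.22 pos [ 0.4941 -0.0375  0.0733] yaw_y 75.91 tilt 0.04 F [-1.7 -1.3 16.6] op 0.006 q [ 0.08  0.81 -0.15  2.08  0.42  0.28  0.89]
tool delta cm [ 0.13 -0.07 -0.04]
```

Force jumped to 17 N, so it's at the stop. I'll hold here.

```bash
python3 -m pendant '[[[0,0,0,0,0,0,0],[0,0,0,0,0,0,0],[0,0,0,0,0,0,0],[0,0,0,0,0,0,0],[0,0,0,0,0,0,0],[0,0,0,0,0,0,0],[0,0,0,0,0,0,0],[0,0,0,0,0,0,0],[0,0,0,0,0,0,0],[0,0,0,0,0,0,0]]]'
python3 st.py .4936 -.0381 .072
python3 - <<'E'
from h import *
for n in ("side","top"): cv2.imwrite(f"pics/{n}3.png",cv2.resize(eyes.snapshot(n)[120:280,130:340,::-1],None,fx=3,fy=3))
E
```

```text
clock: 5.05
tool_pos: [0.4941, -0.0375, 0.0736]
eef_rot: [0.087, 0.702, -0.087, 0.702]
contact_force: [-1.1, -2.1, 14.4]
opening: 0.003
t 5.05 pos [ 0.4941 -0.0375  0.0736] yaw_y 75.91 tilt 0.04 F [-1.1 -2.1 14.4] op 0.003 q [ 0.08  0.81 -0.15  2.08  0.42  0.28  0.89]
tool delta cm [ 0.16 -0.07 -0.04]
```

View pics/side3.png

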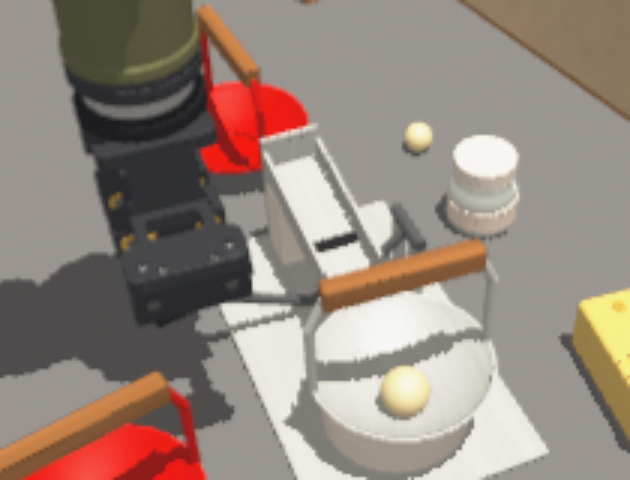

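View pics/top3.png

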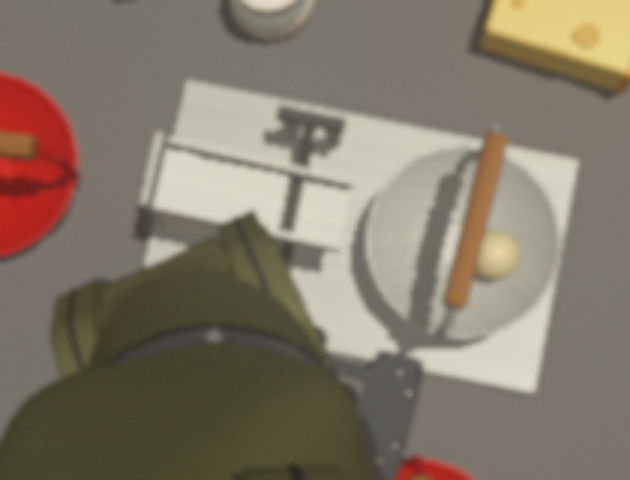

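The ball has rolled into the dish and is still settling, and the blade is down. Now I release by backing up the arc.

```bash
python3 -m pendant '[[[0,0,0,-0.8,0,0.1,0],[0,0,0,-0.8,0,0.15,0],[0,0,0,-0.8,0,0.2,0],[0,0,0,-0.8,0,0.25,0],[0,0,0,-0.8,0,0.3,0],[0,0,0,-0.8,0,0.3,0],[0,0,0,-0.8,0,0.3,0],[0,0,0,-0.8,0,0.3,0],[0,0,0,-0.8,0,0,0],[0,0,0,-2,0,0,0]]]'
python3 -m pendant '[[[0,0,0,-2.5,0,0,0],[0,0,0,-2.5,0,0,2],[0,0,0,-2.5,0,0,4],[0,0,0,-2,0,0,5],[0,0,0,0,0,0,5],[0,0,0,0,0,0,5]]]'
python3 st.py .586 -.1675 .26
```

```text
clock: 5.98
tool_pos: [0.5113, -0.0416, 0.1638]
eef_rot: [0.087, 0.703, -0.086, 0.7]
contact_force: [0.6, -0.5, -0.3]
opening: 0.005
clock: 6.48
tool_pos: [0.5128, -0.0418, 0.2605]
eef_rot: [0.087, 0.701, -0.086, 0.702]
contact_force: [0.2, -0.1, -0.5]
opening: 0.362
t 6.48 pos [ 0.5128 -0.0418  0.2605] yaw_y 75.93 tilt 0.1 F [ 0.2 -0.1 -0.5] op 0.362 q [ 0.22  0.53 -0.36  1.86  0.25  0.79  1.06]
tool delta cm [  0.06 -10.42  10.16]
```

```bash
python3 -m pendant '[[[0,0,0,0,-1.5,1.4,5],[0,0,0,0,-1.9,1.8,5],[0,0,0,0,-1.9,1.8,5],[0,0,0,0,-1.9,1.8,5],[0,0,0,0,-1.9,1.8,5],[0,0,0,0,-1.3,1.5,5],[0,0,0,0,0,0,5],[0,0,0,0,0,0,5]]]'
python3 st.py .586 -.1675 .26
python3 - <<'E'
from h import *
for n in ("side","top"):
    im=eyes.snapshot(n); cv2.imwrite(f"pics/{n}4r.png",im[:,:,::-1]); cv2.imwrite(f"pics/{n}4.png",cv2.resize(im[100:280,130:340,::-1],None,fx=3,fy=3))
E
```

```text
clock: 7.15
tool_pos: [0.5843, -0.1679, 0.2577]
eef_rot: [0.087, 0.703, -0.087, 0.701]
contact_force: [-0.4, 0.3, -0.5]
opening: 0.568
t 7.15 pos [ 0.5843 -0.1679  0.2577] yaw_y 75.83 tilt 0.2 F [-0.4  0.3 -0.5] op 0.568 q [ 0.4   0.66 -0.35  1.59  0.26  0.94  1.29]
tool delta cm [-0.23  0.08  0.15]
```

View pics/side4.png

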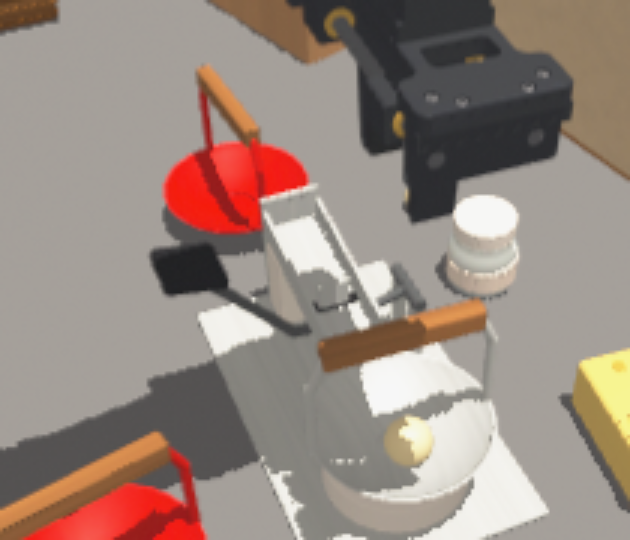

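View pics/top4.png

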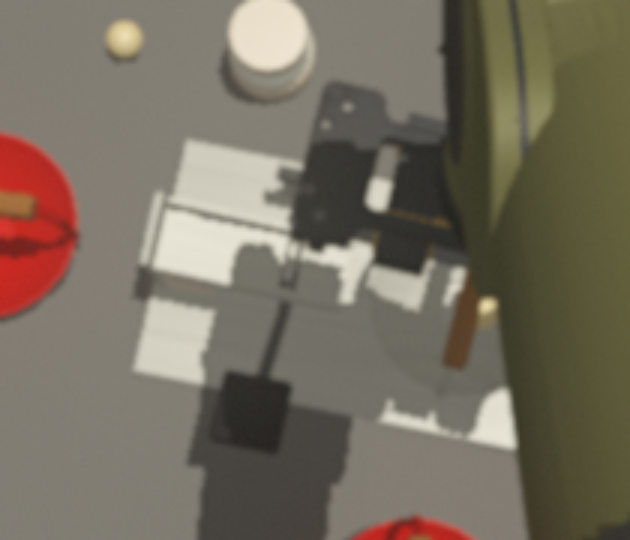

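Lever has sprung back up (blade across the chute again), the ball is in the dish near its centre, and the bar is where it was. Descending over it.

```bash
python3 -m pendant '[[[0,0,0,1.5,0.05,0.1,5],[0,0,0,2,0,0.05,5],[0,0,0,2,0,0,5],[0,0,0,2,0,0,5],[0,0,0,2,0,0,5],[0,0,0,2,0,0,5],[0,0,0,1,0,0,5],[0,0,0,0.6,0,0,5],[0,0,0,0.4,0,0,5],[0,0,0,0,0,0,5]]]'
python3 st.py .586 -.1675 .122
python3 - <<'E'
from h import *
for n in ("side",):
    im=eyes.snapshot(n); cv2.imwrite(f"pics/{n}5.png",cv2.resize(im[130:290,170:350,::-1],None,fx=3.5,fy=3.5))
print(proj('side',[.5848,-.1668,.055]),proj('side',[.5868,-.168,.055]))
E
```

```text
clock: 8.08
tool_pos: [0.5868, -0.1668, 0.1247]
eef_rot: [0.087, 0.702, -0.086, 0.702]
contact_force: [0.0, 0.2, 0.6]
opening: 0.571
t 8.08 pos [ 0.5868 -0.1668  0.1247] yaw_y 75.96 tilt 0.02 F [0.  0.2 0.6] op 0.571 q [ 0.36  0.83 -0.29  1.7   0.35  0.66  1.21]
tool delta cm [ 0.27 -0.09 -0.06]
[263.1483833  242.04103882] [264.34888743 241.97345124]
```

View pics/side5.png

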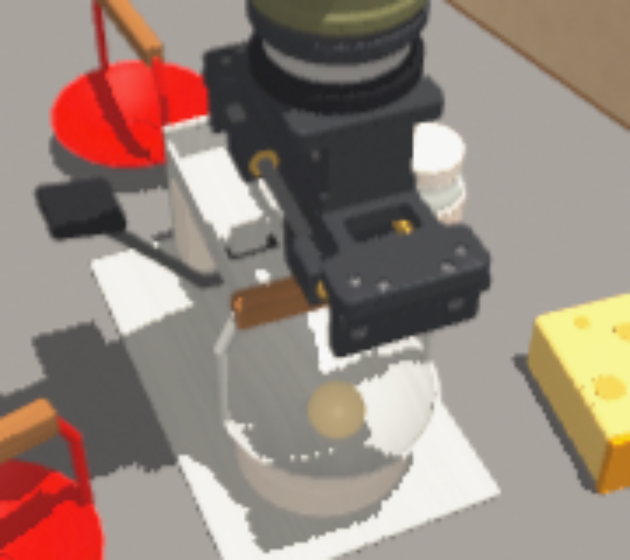

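```bash
python3 -m pendant '[[[0,0,0,0.25,-0.08,-0.05,4],[0,0,0,0,0,0,3],[0,0,0,0,0,0,2.5],[0,0,0,0,0,0,2.1],[0,0,0,0,0,0,1.8],[0,0,0,0,0,0,1.6],[0,0,0,0,0,0,1.4],[0,0,0,0,0,0,1.2],[0,0,0,0,0,0,1.0],[0,0,0,0,0,0,0.8]]]' 12
python3 st.py
python3 -m pendant '[[[0,0,0,0,0,0,0.5],[0,0,0,0,0,0,0],[0,0,0,0,0,0,0],[0,0,0,0,0,0,0],[0,0,0,0,0,0,0],[0,0,0,0,0,0,0],[0,0,0,0,0,0,0]]]' 35
python3 st.py
python3 - <<'E'
from h import *
for n in ("side",):
    im=eyes.snapshot(n); cv2.imwrite(f"pics/{n}6.png",cv2.resize(im[130:290,170:350,::-1],None,fx=3.5,fy=3.5))
    for t in blobs(im,(13,50,60),(35,255,255),(245,230,290,262)): print(t[0],t[1],cv2.minEnclosingCircle(t[3]),onz('side',cv2.minEnclosingCircle(t[3])[0],.055))
E
```

```text
clock: 8.97
tool_pos: [0.5863, -0.1676, 0.1223]
eef_rot: [0.087, 0.702, -0.086, 0.702]
contact_force: [0.2, 1.3, 1.3]
opening: 0.16
t 8.97 pos [ 0.5863 -0.1676  0.1223] yaw_y 75.94 tilt 0.03 F [0.2 1.3 1.3] op 0.16 q [ 0.36  0.83 -0.29  1.71  0.35  0.65  1.21]
clock: 9.55
tool_pos: [0.5863, -0.1678, 0.1224]
eef_rot: [0.087, 0.702, -0.087, 0.702]
contact_force: [0.7, 1.3, 3.3]
opening: 0.156
t 9.55 pos [ 0.5863 -0.1678  0.1224] yaw_y 75.92 tilt 0.03 F [0.7 1.3 3.3] op 0.156 q [ 0.36  0.83 -0.29  1.71  0.35  0.65  1.21]
193.5 (265.60637381567614, 246.72179155900085) ((265.8701171875, 246.7337646484375), 8.3431978225708) [ 0.58228929 -0.17907436  0.055     ]
```

View pics/side6.png

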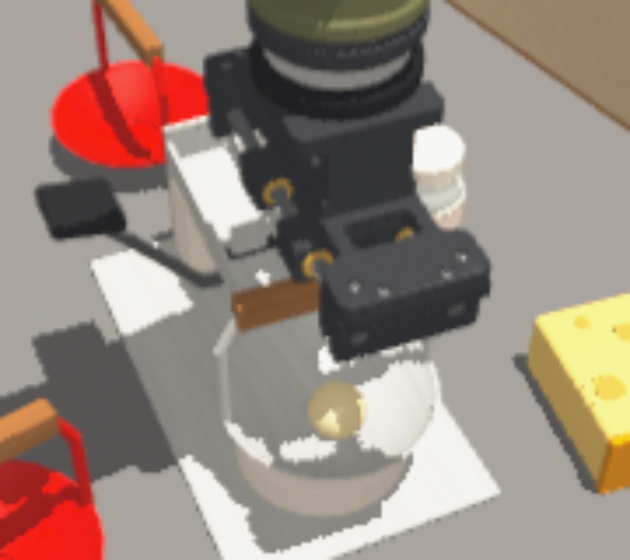

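Grip is on the bar (opening 13.7 mm). The ball is at rest about 11 mm from the dish centre, on the flat part. I'll lift gently, straight up.

```bash
python3 -m pendant '[[[0,0,0,-0.1,0,0,0],[0,0,0,-0.2,0,0,0],[0,0,0,-0.3,0,0,0],[0,0,0,-0.4,0,0,0],[0,0,0,-0.4,0,0,0],[0,0,0,-0.4,0,0,0],[0,0,0,-0.4,0,0,0],[0,0,0,-0.3,0,0,0],[0,0,0,-0.2,0,0,0],[0,0,0,0,0,0,0]]]'
python3 st.py .5863 -.1678 .25
python3 - <<'E'
from h import *
for n in ("side",):
    im=eyes.snapshot(n); cv2.imwrite(f"pics/{n}7.png",cv2.resize(im[110:290,170:350,::-1],None,fx=3.2,fy=3.2))
E
```

```text
clock: 10.43
tool_pos: [0.5864, -0.1681, 0.1498]
eef_rot: [0.087, 0.701, -0.087, 0.702]
contact_force: [-0.2, 0.2, -3.1]
opening: 0.151
t 10.43 pos [ 0.5864 -0.1681  0.1498] yaw_y 75.91 tilt 0.05 F [-0.2  0.2 -3.1] op 0.151 q [ 0.37  0.79 -0.3   1.69  0.33  0.71  1.23]
tool delta cm [-1.002e+01  2.000e-02 -1.000e-02]
```

View pics/side7.png

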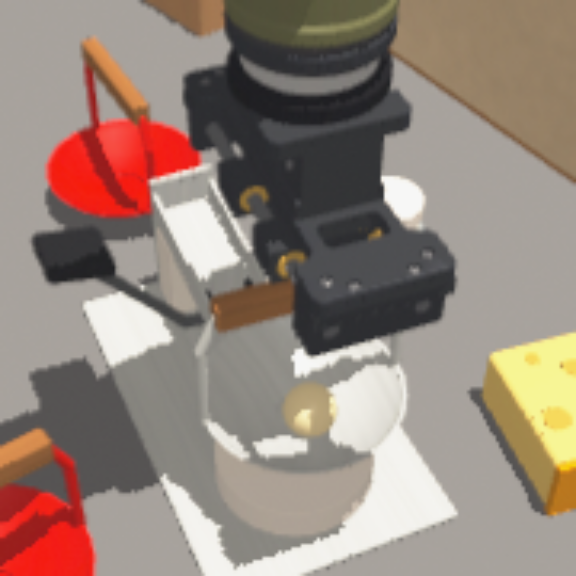

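Dish is off the seat, level, with the ball still in it. Continuing up.

```bash
python3 -m pendant '[[[0,0,0,-0.3,0,0,0],[0,0,0,-0.6,0,0,0],[0,0,0,-0.8,0,0,0],[0,0,0,-0.8,0,0,0],[0,0,0,-0.8,0,0,0],[0,0,0,-0.8,0,0,0],[0,0,0,-0.8,0,0,0],[0,0,0,-0.8,0,0,0],[0,0,0,-0.8,0,0,0],[0,0,0,-0.8,0,0,0]]]'
python3 -m pendant '[[[0,0,0,-0.8,0,0,0],[0,0,0,-0.8,0,0,0],[0,0,0,-0.6,0,0,0],[0,0,0,-0.4,0,0,0],[0,0,0,-0.2,0,0,0],[0,0,0,0,0,0,0],[0,0,0,0,0,0,0]]]'
python3 st.py .5863 -.1678 .25
python3 - <<'E'
from h import *
for n in ("side","top"):
    im=eyes.snapshot(n); cv2.imwrite(f"pics/{n}8.png",cv2.resize(im[50:290,150:350,::-1],None,fx=2.5,fy=2.5))
E
```

```text
clock: 11.32
tool_pos: [0.5861, -0.168, 0.2231]
eef_rot: [0.087, 0.702, -0.087, 0.702]
contact_force: [0.3, -0.7, -3.6]
opening: 0.156
clock: 11.9
tool_pos: [0.5859, -0.168, 0.2499]
eef_rot: [0.087, 0.702, -0.087, 0.702]
contact_force: [0.8, 0.1, -2.7]
opening: 0.153
t 11.9 pos [ 0.5859 -0.168   0.2499] yaw_y 75.92 tilt 0.03 F [ 0.8  0.1 -2.7] op 0.153 q [ 0.4   0.67 -0.35  1.6   0.27  0.93  1.28]
tool delta cm [-0.01  0.03  0.03]
```

View pics/side8.png

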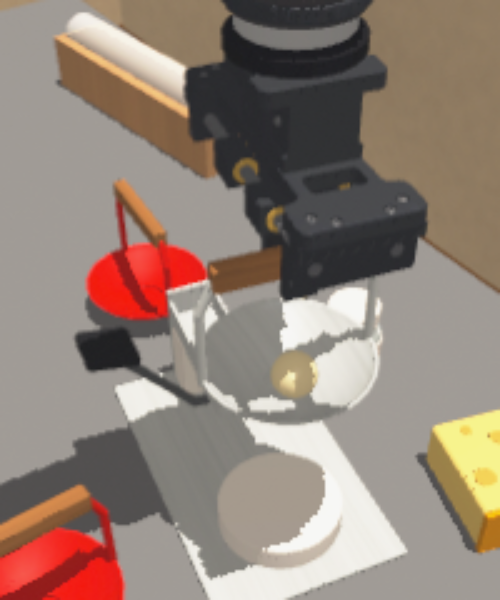

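Clear above the chute: underside ≈157 mm, chute top 106 mm. Dish is level and the ball in place. The turn needed is +92.6° = 1.617 rad (the other way would exceed joint 7's range), done slowly about −tool x.

```bash
python3 -m pendant '[[[-0.01,0,0,0,0,0,0],[-0.02,0,0,0,0,0,0],[-0.03,0,0,0,0,0,0],[-0.04,0,0,0,0,0,0],[-0.04,0,0,0,0,0,0],[-0.04,0,0,0,0,0,0],[-0.04,0,0,0,0,0,0],[-0.04,0,0,0,0,0,0],[-0.04,0,0,0,0,0,0],[-0.04,0,0,0,0,0,0]]]'
python3 -m pendant '[[[-0.04,0,0,0,0,0,0],[-0.04,0,0,0,0,0,0],[-0.04,0,0,0,0,0,0],[-0.04,0,0,0,0,0,0],[-0.04,0,0,0,0,0,0],[-0.04,0,0,0,0,0,0],[-0.04,0,0,0,0,0,0],[-0.04,0,0,0,0,0,0],[-0.04,0,0,0,0,0,0],[-0.04,0,0,0,0,0,0]]]'
python3 st.py .5860 -.168 .25
python3 - <<'E'
from h import *
for n in ("side",):
    im=eyes.snapshot(n); cv2.imwrite(f"pics/{n}9.png",cv2.resize(im[50:290,150:350,::-1],None,fx=2.5,fy=2.5))
E
```

```text
clock: 12.83
tool_pos: [0.5861, -0.1681, 0.2501]
eef_rot: [-0.034, 0.706, 0.035, 0.706]
contact_force: [0.1, -0.0, -3.1]
opening: 0.156
clock: 13.67
tool_pos: [0.5861, -0.1682, 0.2501]
eef_rot: [-0.174, 0.685, 0.174, 0.685]
contact_force: [0.7, 0.7, -2.5]
opening: 0.154
t 13.67 pos [ 0.5861 -0.1682  0.2501] yaw_y 118.51 tilt 0.0 F [ 0.7  0.7 -2.5] op 0.154 q [ 0.51  0.7  -0.56  1.59  0.42  0.98  1.89]
tool delta cm [0.01 0.02 0.  ]
```

View pics/side9.png

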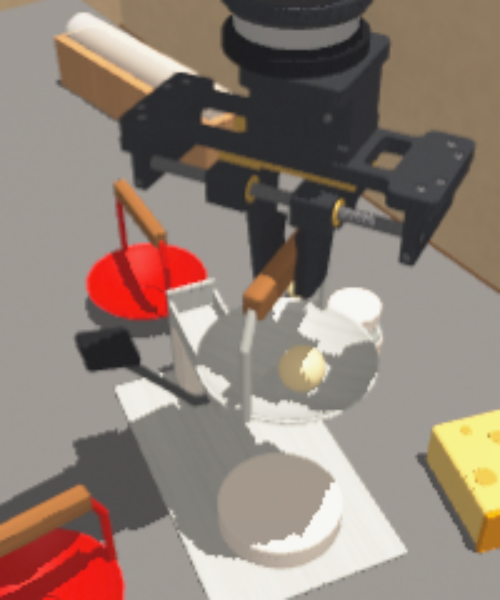

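The turn is holding the pose well, but q7 rises this way (1.28→1.89), so the full turn would end about 0.05 rad from its 2.66 limit. I misjudged the sign: the other way ends near −0.2. There's plenty of time, so I'll turn back and go the other way (−130° from here).

```bash
python3 -m pendant '[[[0,0,0,0,0,0,0],[0.01,0,0,0,0,0,0],[0.02,0,0,0,0,0,0],[0.03,0,0,0,0,0,0],[0.04,0,0,0,0,0,0],[0.05,0,0,0,0,0,0],[0.05,0,0,0,0,0,0],[0.05,0,0,0,0,0,0],[0.05,0,0,0,0,0,0],[0.05,0,0,0,0,0,0]]]'
python3 -m pendant '[[[0.05,0,0,0,0,0,0],[0.05,0,0,0,0,0,0],[0.05,0,0,0,0,0,0],[0.05,0,0,0,0,0,0],[0.05,0,0,0,0,0,0],[0.05,0,0,0,0,0,0],[0.05,0,0,0,0,0,0],[0.05,0,0,0,0,0,0],[0.05,0,0,0,0,0,0],[0.05,0,0,0,0,0,0]]]'
python3 st.py .5860 -.168 .25
python3 -m pendant '[[[0.05,0,0,0,0,0,0],[0.05,0,0,0,0,0,0],[0.05,0,0,0,0,0,0],[0.05,0,0,0,0,0,0],[0.05,0,0,0,0,0,0],[0.05,0,0,0,0,0,0],[0.05,0,0,0,0,0,0],[0.05,0,0,0,0,0,0],[0.05,0,0,0,0,0,0],[0.05,0,0,0,0,0,0]]]'
python3 st.py .5860 -.168 .25
```

```text
clock: 14.55
tool_pos: [0.5862, -0.1679, 0.2503]
eef_rot: [-0.05, 0.705, 0.049, 0.705]
contact_force: [0.0, 0.8, -3.0]
opening: 0.153
clock: 15.38
tool_pos: [0.5862, -0.1678, 0.2503]
eef_rot: [0.127, 0.696, -0.126, 0.696]
contact_force: [0.1, -0.1, -3.3]
opening: 0.155
t 15.38 pos [ 0.5862 -0.1678  0.2503] yaw_y 69.39 tilt 0.02 F [ 0.1 -0.1 -3.3] op 0.155 q [ 0.38  0.66 -0.32  1.6   0.24  0.92  1.19]
tool delta cm [ 0.03 -0.03 -0.01]
clock: 16.22
tool_pos: [0.5862, -0.1676, 0.2503]
eef_rot: [0.295, 0.643, -0.294, 0.643]
contact_force: [0.4, -0.7, -2.8]
opening: 0.154
t 16.22 pos [ 0.5862 -0.1676  0.2503] yaw_y 40.76 tilt 0.02 F [ 0.4 -0.7 -2.8] op 0.154 q [ 0.3   0.65 -0.17  1.6   0.13  0.9   0.79]
tool delta cm [ 0.03 -0.04  0.01]
```

```bash
python3 -m pendant '[[[0.05,0,0,0,0,0,0],[0.05,0,0,0,0,0,0],[0.05,0,0,0,0,0,0],[0.05,0,0,0,0,0,0],[0.05,0,0,0,0,0,0],[0.05,0,0,0,0,0,0],[0.05,0,0,0,0,0,0],[0.05,0,0,0,0,0,0],[0.05,0,0,0,0,0,0],[0.05,0,0,0,0,0,0]]]'
python3 -m pendant '[[[0.05,0,0,0,0,0,0],[0.05,0,0,0,0,0,0],[0.05,0,0,0,0,0,0],[0.05,0,0,0,0,0,0],[0.05,0,0,0,0,0,0],[0.04,0,0,0,0,0,0],[0.04,0,0,0,0,0,0],[0.03,0,0,0,0,0,0],[0.03,0,0,0,0,0,0],[0.02,0,0,0,0,0,0]]]'
python3 -m pendant '[[[0.008,0,0,0,0,0,0],[0,0,0,0,0,0,0],[0,0,0,0,0,0,0],[0,0,0,0,0,0,0],[0,0,0,0,0,0,0]]]'
python3 st.py .5860 -.168 .25
python3 - <<'E'
from h import *
for n in ("side","top"):
    im=eyes.snapshot(n); cv2.imwrite(f"pics/{n}10r.png",im[:,:,::-1]); cv2.imwrite(f"pics/{n}10.png",cv2.resize(im[50:290,150:350,::-1],None,fx=2.5,fy=2.5))
E
```

```text
clock: 17.05
tool_pos: [0.5863, -0.1676, 0.2503]
eef_rot: [0.445, 0.55, -0.444, 0.55]
contact_force: [-0.7, -0.2, -3.5]
opening: 0.155
clock: 17.88
tool_pos: [0.5862, -0.1677, 0.2502]
eef_rot: [0.547, 0.448, -0.547, 0.448]
contact_force: [-0.0, -0.6, -2.4]
opening: 0.15
clock: 18.3
tool_pos: [0.5861, -0.168, 0.2502]
eef_rot: [0.548, 0.447, -0.548, 0.447]
contact_force: [-0.2, 0.3, -3.0]
opening: 0.15
t 18.3 pos [ 0.5861 -0.168   0.2502] yaw_y -11.62 tilt 0.01 F [-0.2  0.3 -3. ] op 0.15 q [ 0.15  0.65  0.1   1.61 -0.08  0.88  0.07]
tool delta cm [ 0.02 -0.01  0.  ]
```

View pics/side10.png

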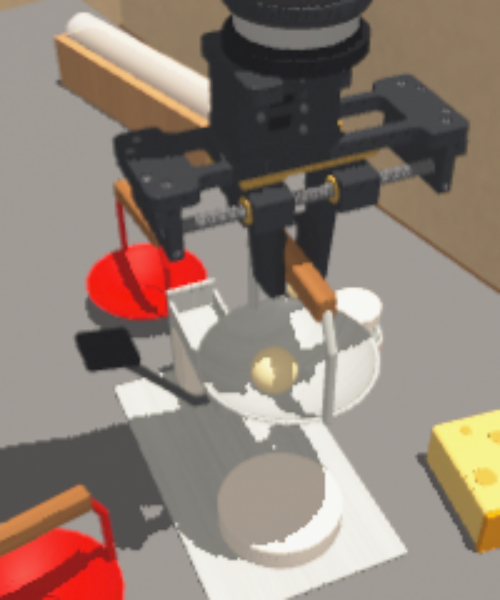

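View pics/top10.png

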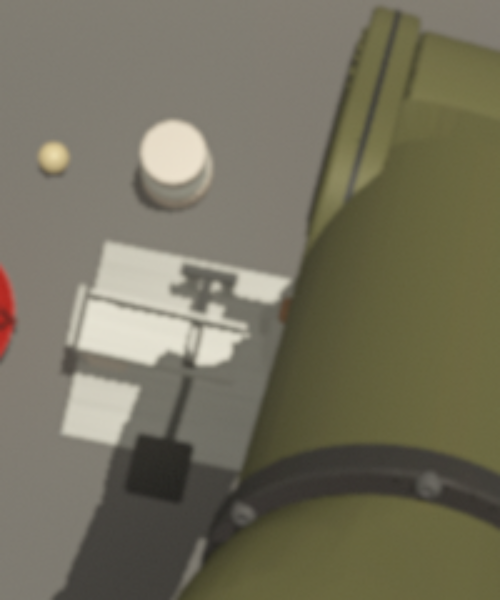

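```bash
python3 - <<'E'
from h import *
P=onz('side',(259.6,197.6),.183); c=np.array([.5861,-.168]); d=P[:2]-c; print('ball',P,1000*d,1000*np.linalg.norm(d))
# rim ellipse extents: predicted for level dish centre, vs seen
for a in range(0,360,45): 
    p=[c[0]+.062*np.cos(np.radians(a)),c[1]+.062*np.sin(np.radians(a)),.188]; u=proj('side',p); print(a,((u-[150,50])*2.5).round(0))
th=np.radians(-101.5); e=np.r_[c+.052*np.array([np.cos(th),np.sin(th)]),.268]; print('bar end pred',((proj('side',e)-[150,50])*2.5).round(0))
E
python3 -m pendant '[[[0,0,0,0,0,0,0],[0,0,0,0,0,0,0],[0,0,0,0,0,0,0],[0,0,0,0,0,0,0],[0,0,0,0,0,0,0],[0,0,0,0,0,0,0],[0,0,0,0,0,0,0],[0,0,0,0,0,0,0],[0,0,0,0,0,0,0],[0,0,0,0,0,0,0]]]'
python3 - <<'E'
from h import *
im=eyes.snapshot('side'); cv2.imwrite("pics/side11.png",cv2.resize(im[50:290,150:350,::-1],None,fx=2.5,fy=2.5))
E
python3 st.py
```

```text
ball [ 0.57288978 -0.16939844  0.183     ] [-13.21022428  -1.39844036] 13.284037826964804
0 [360. 320.]
45 [302. 297.]
90 [237. 306.]
135 [199. 344.]
180 [211. 392.]
225 [274. 421.]
270 [347. 409.]
315 [381. 366.]
bar end pred [330. 309.]
clock: 19.23
tool_pos: [0.5861, -0.168, 0.2502]
eef_rot: [0.548, 0.447, -0.548, 0.447]
contact_force: [-0.2, -1.0, -2.7]
opening: 0.153
t 19.28 pos [ 0.5861 -0.168   0.2502] yaw_y -11.63 tilt 0.01 F [ 0.1 -0.4 -3.3] op 0.154 q [ 0.15  0.65  0.1   1.61 -0.08  0.88  0.07]
```

View pics/side11.png

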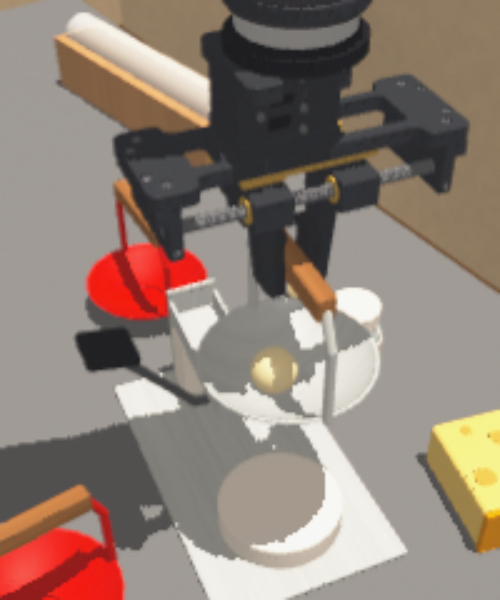

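```bash
python3 -c "
from plant import r
print(r.finish_job())"
```

```text
the job is handed in; nothing more can be done
None
```

I've handed the job in. The arm is holding the dish still over its seat with the bar along the chute, at about 19.3 s of the 56 s allowed.

**What I did:**
- **Lever:** I pressed the pad with shut fingers down to the stop, where the force rose to 14–17 N. I held it about 0.9 s and the ball rolled into the dish. The lever then sprang back to rest.
- **Lift:** I pinched the bar across its width and lifted the dish straight up 128 mm. Its underside is at about 157 mm and the chute top is at 106 mm.
- **Turn:** I first turned the dish 43° the wrong way. That direction would have finished too close to joint 7's limit, so I turned back and made the quarter turn the other way.

**Last checks:**
- **Bar and level:** by the arm's reading, the bar is within about 0.2° of the chute direction and the tool tilt is 0.01°. The rim in the side picture sits where a level dish should.
- **Steadiness:** the pose, grip opening (about 13.5 mm) and force (about 3 N, the dish's weight) stayed steady over the last second.
- **Bystanders:** the cheese block, jar and nearby red look-alikes looked unmoved in the last side picture. The spreader was outside those later crops, but no move went near it.

**Not perfect:** the ball is at rest about 13 mm from the dish's exact centre, measured from the side camera only because the arm blocked the top view. It is still on the flat floor (15 mm radius). I left it there, because tilting or jerking the dish to centre it seemed riskier.

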